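Find the softest bead-setting stand and mark it

TASK

Three look-alike bead-setting stands are bolted to the table, each with a round spring-mounted pad and, behind it, a tag that can be pushed down. With closed fingertips press each of the three pads about a centimetre down to feel which spring is the softest, and only when all three have been tried push the tag of the softest one fully down onto its block; leave the other two tags up. Nothing is to be picked up or pushed about: leave the other things on the table where they are, and finish clear of everything.

Things in the scene. Friction and masses are not known exactly. Their poses are not given: they have to be found in the camera images.
- spot_left: the left of three fixed black rubber spots, 156 x 106 x 4 mm (left is +y); origin under its centre, own x lengthwise away from the robot, z up. A stand (base 140 x 90 mm) is bolted on it: pad at own x = -30 mm, tag at +45 mm, a low scale with a brass drag pointer at own y = +35 to +45 mm beside the pad. The stands look alike; which spring is on which spot changes each time
- left_pad (a point): where the top centre of the left stand's pad is at rest, 74 mm above the table (this point stays when the pad moves). A level rubber-topped disc 56 mm across; it sinks straight down up to 14 mm on a linear spring and comes back. The three springs clearly differ; the stiffest needs about 16 N to go all the way
- left_tag (a point): where the top centre of the left stand's tag is when fully up, 80 mm above the table (this point stays when the tag moves). A level aluminium tab 26 mm (own x) by 40 mm (own y); it slides straight down 20 mm onto its grey block (top then at 60 mm), resists with about 4 N and stays where left. It may start up to 2 mm down
- spot_middle: the middle of three fixed black rubber spots, 156 x 106 x 4 mm (left is +y); origin under its centre, own x lengthwise away from the robot, z up. A stand (base 140 x 90 mm) is bolted on it: pad at own x = -30 mm, tag at +45 mm, a low scale with a brass drag pointer at own y = +35 to +45 mm beside the pad. The stands look alike; which spring is on which spot changes each time
- middle_pad (a point): where the top centre of the middle stand's pad is at rest, 74 mm above the table (this point stays when the pad moves). A level rubber-topped disc 56 mm across; it sinks straight down up to 14 mm on a linear spring and comes back. The three springs clearly differ; the stiffest needs about 16 N to go all the way
- middle_tag (a point): where the top centre of the middle stand's tag is when fully up, 80 mm above the table (this point stays when the tag moves). A level aluminium tab 26 mm (own x) by 40 mm (own y); it slides straight down 20 mm onto its grey block (top then at 60 mm), resists with about 4 N and stays where left. It may start up to 2 mm down
- spot_right: the right of three fixed black rubber spots, 156 x 106 x 4 mm (left is +y); origin under its centre, own x lengthwise away from the robot, z up. A stand (base 140 x 90 mm) is bolted on it: pad at own x = -30 mm, tag at +45 mm, a low scale with a brass drag pointer at own y = +35 to +45 mm beside the pad. The stands look alike; which spring is on which spot changes each time
- right_pad (a point): where the top centre of the right stand's pad is at rest, 74 mm above the table (this point stays when the pad moves). A level rubber-topped disc 56 mm across; it sinks straight down up to 14 mm on a linear spring and comes back. The three springs clearly differ; the stiffest needs about 16 N to go all the way
- right_tag (a point): where the top centre of the right stand's tag is when fully up, 80 mm above the table (this point stays when the tag moves). A level aluminium tab 26 mm (own x) by 40 mm (own y); it slides straight down 20 mm onto its grey block (top then at 60 mm), resists with about 4 N and stays where left. It may start up to 2 mm down
- tag_softest (a joint): how far the tag of the stand with the softest spring has been pushed down (m): 0 fully up, 0.020 fully down. On which spot that stand is must be felt out
- tag_other1 (a joint): how far the tag of one of the other two stands has been pushed down (m): 0 fully up, 0.020 fully down
- tag_other2 (a joint): how far the tag of one of the other two stands has been pushed down (m): 0 fully up, 0.020 fully down
- pointer_1 (a joint): drag pointer of one of the stands (in no particular order): the deepest that its pad has been pressed so far (m), 0 at the start. The pad pushes it down (0.5 N of friction) and it stays there when the pad rises
- pointer_2 (a joint): drag pointer of one of the stands (in no particular order): the deepest that its pad has been pressed so far (m), 0 at the start. The pad pushes it down (0.5 N of friction) and it stays there when the pad rises
- pointer_3 (a joint): drag pointer of one of the stands (in no particular order): the deepest that its pad has been pressed so far (m), 0 at the start. The pad pushes it down (0.5 N of friction) and it stays there when the pad rises
- awl_grip (a point): bead awl 150 mm long with a pink handle, lying between two stands; the point is on its handle. A bystander
- brush_grip (a point): brush 170 mm long, lying between two stands; the point is on its handle. A bystander
- cap_charm: small blue cap-shaped charm, 48 mm across, 30 mm high; origin under its centre. A bystander
- glue: white glue bottle, 40 mm across, 85 mm high; origin under its centre. A bystander
- spool: wooden spool, 48 mm across, 40 mm high, standing; origin under its centre. A bystander
- dish: white dish, 70 mm across, 22 mm high; origin under its centre. A bystander
- bead_jar: glass jar with a metal cap, 44 mm across, 50 mm high; origin under its centre. A bystander
Mind the look-alikes: they are no part of the job. What is shaped like the part that bears tag_softest but yellow is not meant.

How it is judged (in metres and radians):
On the way, in this order (a step that is already met when the one before it is completed fails the run):
1. all three pads have been pressed at least 4 mm down (any order), while no tag has been pushed (value of joint each of pointer_1, pointer_2, pointer_3 above 0.004 m and value of joint each of tag_softest, tag_other1, tag_other2 below 0.006 m), for 0.05 s.
2. the softest stand's tag is pushed fully down (at least 17 of its 20 mm) (value of joint tag_softest above 0.017 m), for 0.2 s.
At the end, for the whole second after the job is handed in: The tag of the stand with the softest spring is at least 17 mm down, the other two tags less than 6 mm, all three drag pointers show at least 4 mm, and the bystanders are within 30 mm of where they were (value of joint each of pointer_1, pointer_2, pointer_3 above 0.004 m and value of joint tag_softest above 0.017 m and value of joint each of tag_other1, tag_other2 below 0.006 m and distance of each of awl_grip, brush_grip, cap_charm, glue, spool, dish, bead_jar from where it was at the start of the episode below 0.03 m); the robot touches nothing.
It fails at once if a wrong stand's tag is pushed down 8 mm or more (value of joint any of tag_other1, tag_other2 above 0.008 m).
It fails at once if a bystander is moved, lifted or carried by 30 mm or more (distance of any of awl_grip, brush_grip, cap_charm, glue, spool, dish, bead_jar from where it was at the start of the episode above 0.03 m).
It also fails if it takes over 42 s, if anything falls off the work surface, if the arm or the gripper's body presses on something with over 40 N, if the wrist force passes 120 N, or if a joint passes its speed limit or range.

ROBOT

A 6-joint arm with a two-finger parallel gripper is mounted at the origin on the work surface. World frame = base frame: x ahead of the robot, y to its left, z up, the work surface at z = 0. Lengths are in m, angles in degrees, forces in N, time in s.
With the tool pointing down it reaches from about 0.4 to 0.825 m from the base axis. Payload 7 kg.
Tool frame: the origin (TCP) lies midway between the tips of the shut fingers; the grasp point (between the pads) lies 19 mm behind it; z points along the fingers, y is the line along which they close (so a half turn about z gives the same grasp; the last joint's range is limited). The gripper opens to 88 mm and grips with 3 to 60 N. Pads are 19 mm wide; open, the fingers measure 130 mm over their backs; the gripper's body (78 mm by 193 mm) begins 47 mm behind the grasp point.
Start: joints at [-47.321, 20.546, 0.682, 0, -70.136, -16.507], TCP at [0.298, -0.606, 0.227] pointing down, gripper open.
Joint ranges: [-176.03, 176.03], [-82.01, 121.73], [-58.28, 71.71], [-173.87, 95.51], [-174.79, -0.11], [-173.66, 173.66]. Speed limits (degrees/s): [136.94, 136.94, 172.46, 180, 180, 180].

INTERFACE

Orientations are given as [roll, pitch, yaw] about the fixed x, y, z axes, in that order (R = Rz(yaw) Ry(pitch) Rx(roll)).
In Python, from plant import r gives the robot as it stands. The module is installed in compiled form; this text tells all that it offers.
- The arm moves only by the tool play_rows, never from a script. Its argument "rows" is a list of rows, each an object with "slide": the shift along the tool's x, y, z as a fraction of full scale, a list of three; "delta_rot": the turn, a rotation vector about the tool's x, y, z as a fraction of full scale, a list of three; "fingers": the opening, from -1 (shut) to 1 (fully open). In form: [{"slide": [x, y, z], "delta_rot": [rx, ry, rz], "fingers": fingers}, ...]. A call has 1 to 8 rows; each row shifts and turns the commanded pose from where the row before left it, along the tool's axes as they then stand; what a row does not reach is not made up. Full scale, the value 1, is 0.15 m for a shift and 0.08 rad for a turn. A row lasts 1/8 s, in which the tool goes at most 62.5 mm and 10.7 degrees, less where a joint would pass 70% of its speed; a pose out of reach is approached as far as the arm can. A call with a number of a shift or a turn outside -1 to 1 is refused whole. A call with a gripper value outside its range is refused whole. The fingers move at their own pace and stop on an object; "squeeze" is the grip in N (left out, the last holds). Time passes only in rows, so rows that do not move let the fingers close. It gives the time, the measured TCP pose, the force, the opening and the grip force at its end, in the units of the state.
- r.get_state(): the state, without advancing time (a new reading comes with each control period).
- r.capture(name): name is "side" or "top"; returns a dict with "image" (480x640x3 uint8, blue, green, red), "fx", "fy", "cx", "cy" (pixels), "distortion" ([k1, k2, p1, p2, k3] as OpenCV has them; the pictures are not rectified), "R" (3x3) and "t" (3): a world point X has camera coordinates R X + t. Camera axes: x right, y down, z forward; pixel columns grow to the right and rows downward; lengths in m; the calibration is good to about 2 mm. A picture is of the moment at which its call begins. There is no depth.
- r.close_job(): hands the job in; it is judged then, once.
The state is a dict: "time_s": time; "joints": joint angles; "qd": joint speeds; "joint_torque": joint torques, N m; "tcp_pos": TCP position; "eef_rot": TCP orientation; "contact_force": force on the tool from outside, world axes, zero at the start; "moment": the same for the moment, N m; "gripper_width": finger opening in m; "gripper_force": force on a finger pad.
Only numpy, scipy, OpenCV 4.12 (cv2) and the standard library are available. Lean on these libraries where they do the work, as an engineer would, in place of code of your own. Each camera call takes 0.05 s, during which the arm holds its last target. There are 200 camera calls.

## Working session

There is one attempt and no reset: what is moved stays moved. The work goes in short steps, Python scripts to look and compute and a tool call to move; the robot and the scene stay as the last step left them, time stands still between calls to the robot, and variables do not carry over. Pictures are saved under pics/ and viewed, at most 10 in all, crops included, and the job is handed in when it is done.

Besides the shell and the picture viewer there is one more tool, called after "Emit:" in YAML: its name, and indented under it one key for each argument. play_rows: Moves the arm, as the interface text tells. Shift numbers are shares of 0.15 m and turn numbers shares of 0.08 rad, none past 1 either way. Its arguments: {"type":"object","properties":{"rows":{"type":"array"},"squeeze":{"type":"number"}},"required":["rows"]}

```bash
mkdir -p pics; python3 - <<'E'
from plant import r
import cv2,pickle
for n in("top","side"):
    c=r.capture(n);cv2.imwrite(f"pics/{n}0.png",c["image"]);pickle.dump(c,open(f"{n}.pkl","wb"))
    print(n,c["fx"],c["R"],c["t"])
s=r.get_state();print(s["tcp_pos"],s["eef_rot"],s["contact_force"],s["time_s"])
E
```

```text
top 491.08744107530987 [[ 0.0016378  -0.99994279  0.01057025]
 [-0.99866068 -0.00218213 -0.05169222]
 [ 0.05171233 -0.01047143 -0.99860712]] [-0.02990695  0.47393103  1.26321714]
side 489.9135269751548 [[-0.9216461  -0.38799031  0.00565602]
 [-0.2974951   0.697172   -0.65226365]
 [ 0.24912876 -0.60283889 -0.75797107]] [0.44119117 0.22219417 0.93640015]
[ 0.29750235 -0.60542866  0.22569699] [ 1.79913953e+02 -1.12473664e-02 -1.53833105e+02] [ 0.01780624 -0.13265108 -0.00200825] 0.1
```

View pics/top0.png

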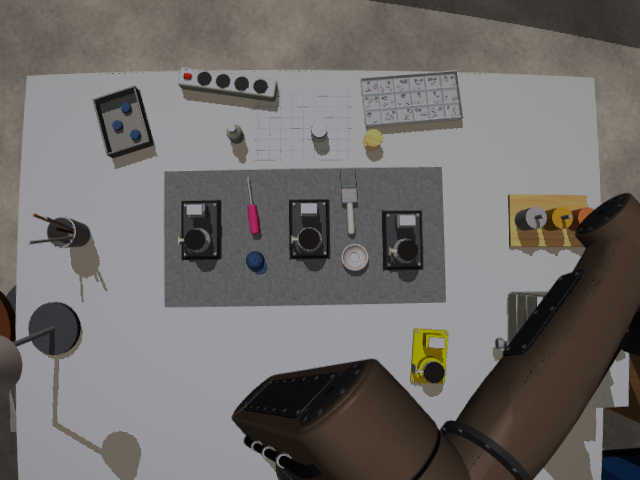

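View pics/side0.png

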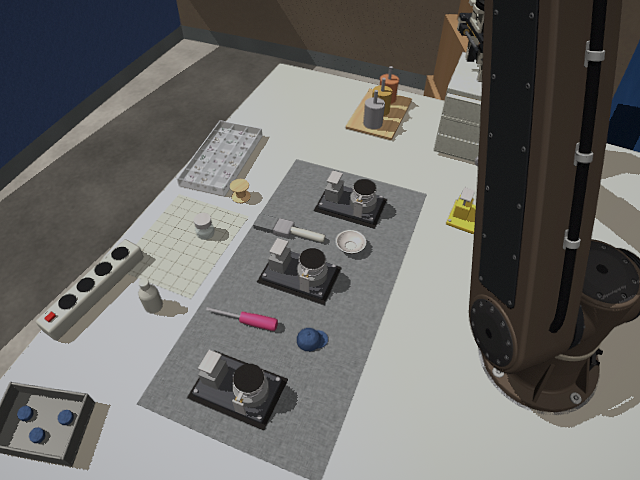

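The top view shows the stands' pads near (197,240), (309,239) and (404,251), with their tags near (196,211), (309,209) and (405,221). The yellow look-alike is at (430,355). The side view shows the pads at about (249,377), (313,261) and (365,187).

```bash
cat > h.py <<'E'
import numpy as np,cv2,pickle
def ray(c,uv,z):
    K=np.array([[c["fx"],0,c["cx"]],[0,c["fy"],c["cy"]],[0,0,1]])
    p=cv2.undistortPoints(np.array([[uv]],float),K,np.array(c["distortion"]))[0,0]
    R=np.array(c["R"]);t=np.array(c["t"]);o=-R.T@t;d=R.T@np.array([p[0],p[1],1])
    return o+d*(z-o[2])/d[2]
def blob(m,near,rad=14):
    n,l,st,ce=cv2.connectedComponentsWithStats(m.astype(np.uint8))
    k=[i for i in range(1,n) if st[i,4]>25]
    i=min(k,key=lambda i:np.hypot(*(ce[i]-near)))
    return ce[i],st[i],l==i
E
python3 - <<'E'
from h import *
T=pickle.load(open("top.pkl","rb"));S=pickle.load(open("side.pkl","rb"))
tp=[(197,240),(309,239),(404,251)];tt=[(196,211),(309,209),(405,221)];sp=[(249,377),(313,261),(365,187)]
g=T["image"].max(2);gs=S["image"].max(2)
print([g[240,190:206].tolist()], g[205:218,309].tolist(),g[222:260,309].tolist(),gs[370:385,249].tolist())
for i in range(3):
    for nm,c,gg,p,w in(("top",T,g,tp[i],17),("side",S,gs,sp[i],24)):
        m=np.zeros(gg.shape,bool);x,y=p;m[y-w:y+w,x-w:x+w]=gg[y-w:y+w,x-w:x+w]<42
        m=cv2.morphologyEx(m.astype(np.uint8),cv2.MORPH_OPEN,np.ones((7,7)))
        ce,st,l=blob(m,p);print(nm,"pad",ce.round(1),st,ray(c,ce,.074).round(4))
    x,y=tt[i];m=np.zeros(g.shape,bool);m[y-12:y+12,x-14:x+14]=g[y-12:y+12,x-14:x+14]>150
    ce,st,l=blob(m,tt[i]);print("tag",ce.round(1),st,ray(T,ce,.08).round(4))
    # base angle
    x,y=tp[i];m=(g<60);m[:, :x-30]=0;m[:,x+30:]=0;m[:y-60]=0;m[y+35:]=0
    ct=np.vstack([k for k in cv2.findContours(m.astype(np.uint8),0,2)[0] if len(k)>25])
    print("base",cv2.minAreaRect(ct),ray(T,cv2.minAreaRect(ct)[0],.006).round(4))
a=cv2.resize(T["image"][195:275,170:430],None,fx=3,fy=3,interpolation=2)
b=cv2.resize(S["image"][160:430,180:400],None,fx=1.6,fy=1.6,interpolation=2)
o=np.zeros((600,800,3),np.uint8);o[:240,:780]=a;b=b[:355];
cv2.imwrite("pics/crop.png",np.vstack([a,cv2.copyMakeBorder(b,0,0,0,780-b.shape[1],0)]))
E
```

```text
[[24, 23, 22, 24, 24, 24, 24, 24, 25, 23, 27, 25, 25, 25, 23, 56]] [162, 161, 161, 161, 161, 161, 161, 161, 106, 62, 66, 47, 31] [32, 31, 31, 31, 28, 96, 67, 24, 24, 25, 25, 24, 25, 25, 25, 24, 25, 25, 23, 24, 25, 25, 24, 24, 23, 23, 24, 55, 63, 62, 42, 33, 31, 20, 13, 14, 24, 46] [36, 37, 37, 38, 36, 37, 38, 38, 39, 37, 38, 37, 37, 37, 38]
top pad [194.  239.4] [185 230  19  20 329] [0.4837 0.2856 0.074 ]
side pad [248.1 377.5] [234 364  29  28 664] [0.4826 0.2873 0.074 ]
tag [193.5 209. ] [187 205  14   9 126] [0.5588 0.2867 0.08  ]
base ((200.5, 235.5), (71.0, 41.0), 90.0) [0.4981 0.2855 0.006 ]
top pad [308.7 238.5] [299 229  20  20 327] [0.4863 0.0007 0.074 ]
side pad [312. 258.] [301 249  23  19 376] [0.4851 0.0032 0.074 ]
tag [308.1 208. ] [301 204  16   9 137] [0.5614 0.0022 0.08  ]
base ((309.0, 235.0), (72.0, 40.0), 90.0) [0.4999 0.0008 0.006 ]
top pad [407.5 250. ] [398 241  20  19 323] [ 0.4584 -0.2448  0.074 ]
side pad [364.4 186.9] [355 180  20  15 259] [ 0.4561 -0.2405  0.074 ]
tag [406.7 219.9] [400 216  15   9 129] [ 0.5327 -0.2422  0.08  ]
base ((402.0, 246.0), (70.0, 40.0), 90.0) [ 0.4717 -0.243   0.006 ]
```

View pics/crop.png

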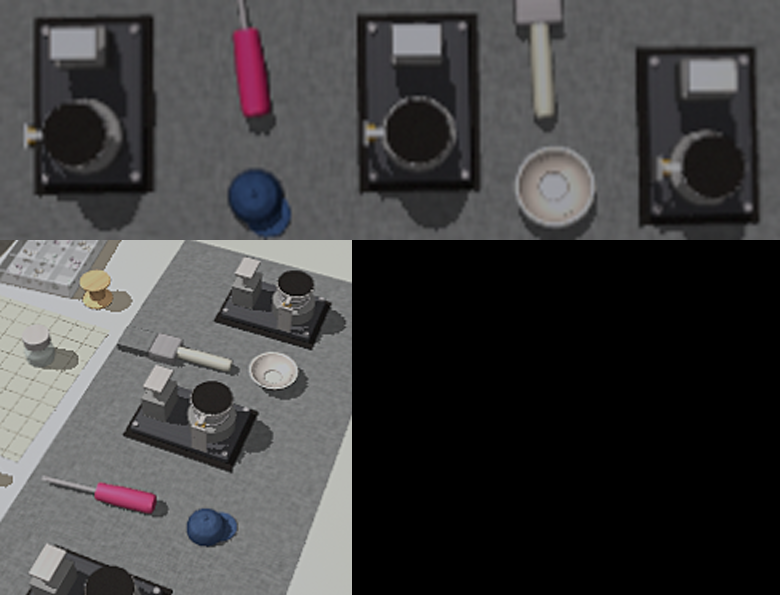

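Emit:
play_rows:
  rows:
    - {"slide": [0,0,0],"delta_rot": [0,0,0.95],"fingers": -1}
    - {"slide": [0,0,0],"delta_rot": [0,0,0.95],"fingers": -1}
    - {"slide": [0,0,0],"delta_rot": [0,0,0.95],"fingers": -1}
    - {"slide": [0,0,0],"delta_rot": [0,0,0.95],"fingers": -1}
    - {"slide": [0,0,0],"delta_rot": [0,0,0.95],"fingers": -1}
    - {"slide": [0,0,0],"delta_rot": [0,0,0.95],"fingers": -1}
    - {"slide": [0,0,0],"delta_rot": [0,0,0],"fingers": -1}

```text
time_s: 0.98
tcp_pos: [0.2976, -0.6056, 0.2261]
eef_rot: [180.0, -0.0, -179.9]
contact_force: [-0.4, -1.1, 0.4]
gripper_width: 0.023
gripper_force: 0.0
```

Emit:
play_rows:
  rows:
    - {"slide": [-0.15,0.3,0],"delta_rot": [0,0,0],"fingers": -1}
    - {"slide": [-0.15,0.3,0],"delta_rot": [0,0,0],"fingers": -1}
    - {"slide": [-0.15,0.3,0],"delta_rot": [0,0,0],"fingers": -1}
    - {"slide": [-0.15,0.3,0],"delta_rot": [0,0,0],"fingers": -1}
    - {"slide": [-0.15,0.3,0],"delta_rot": [0,0,0],"fingers": -1}
    - {"slide": [-0.15,0.3,0],"delta_rot": [0,0,0],"fingers": -1}
    - {"slide": [-0.15,0.3,0],"delta_rot": [0,0,0],"fingers": -1}
    - {"slide": [-0.01,0.32,0],"delta_rot": [0,0,0],"fingers": -1}

```text
time_s: 1.98
tcp_pos: [0.4574, -0.2411, 0.2263]
eef_rot: [-180.0, -0.0, -179.8]
contact_force: [1.4, 0.4, -0.3]
gripper_width: 0.0005
gripper_force: 0.0
```

Emit:
play_rows:
  rows:
    - {"slide": [0,0,0.3],"delta_rot": [0,0,0],"fingers": -1}
    - {"slide": [0,0,0.3],"delta_rot": [0,0,0],"fingers": -1}
    - {"slide": [0,0,0.2],"delta_rot": [0,0,0],"fingers": -1}
    - {"slide": [0,0,0],"delta_rot": [0,0,0],"fingers": -1}
    - {"slide": [0,0,0],"delta_rot": [0,0,0],"fingers": -1}

```text
time_s: 2.6
tcp_pos: [0.4572, -0.243, 0.1077]
eef_rot: [-180.0, 0.1, -179.9]
contact_force: [-0.3, -0.3, 1.3]
gripper_width: 0.0002
gripper_force: 0.0
```

Emit:
play_rows:
  rows:
    - {"slide": [0,0,0.1],"delta_rot": [0,0,0],"fingers": -1}
    - {"slide": [0,0,0.09],"delta_rot": [0,0,0],"fingers": -1}
    - {"slide": [0,0,0],"delta_rot": [0,0,0],"fingers": -1}
    - {"slide": [0,0,0],"delta_rot": [0,0,0],"fingers": -1}

```text
time_s: 3.1
tcp_pos: [0.4565, -0.2427, 0.0781]
eef_rot: [-180.0, -0.0, -179.9]
contact_force: [0.2, 0.3, -1.2]
gripper_width: 0.0004
gripper_force: 0.0
```

Emit:
play_rows:
  rows:
    - {"slide": [0,0,0.05],"delta_rot": [0,0,0],"fingers": -1}
    - {"slide": [0,0,0.05],"delta_rot": [0,0,0],"fingers": -1}
    - {"slide": [0,0,0],"delta_rot": [0,0,0],"fingers": -1}
    - {"slide": [0,0,0],"delta_rot": [0,0,0],"fingers": -1}
    - {"slide": [0,0,0],"delta_rot": [0,0,0],"fingers": -1}

```text
time_s: 3.72
tcp_pos: [0.4571, -0.2428, 0.0635]
eef_rot: [-180.0, 0.1, -179.9]
contact_force: [2.6, -0.5, 3.6]
gripper_width: 0.0005
gripper_force: 1.8
```

```bash
cat > f.py <<'E'
from plant import r
import numpy as np
F=[];Z=[]
for i in range(12):
    r.capture("top");s=r.get_state();F.append(s["contact_force"][2]);Z.append(s["tcp_pos"][2])
F=np.array(F);print("Fz %.2f sd %.2f se %.2f z %.4f t %.2f"%(F.mean(),F.std(),F.std()/12**.5,np.mean(Z),s["time_s"]))
E
python3 f.py
```

```text
Fz 3.73 sd 0.44 se 0.13 z 0.0632 t 4.33
```

Emit:
play_rows:
  rows:
    - {"slide": [0,0,-0.2],"delta_rot": [0,0,0],"fingers": -1}
    - {"slide": [0,0,-0.2],"delta_rot": [0,0,0],"fingers": -1}
    - {"slide": [0,0,0],"delta_rot": [0,0,0],"fingers": -1}
    - {"slide": [0,0,0],"delta_rot": [0,0,0],"fingers": -1}

```text
time_s: 4.82
tcp_pos: [0.4549, -0.2423, 0.122]
eef_rot: [179.9, -0.1, -180.0]
contact_force: [0.1, -0.2, -0.4]
gripper_width: 0.0004
gripper_force: 0.0
```

```bash
python3 f.py
```

```text
Fz -0.04 sd 0.50 se 0.14 z 0.1224 t 5.42
```

Emit:
play_rows:
  rows:
    - {"slide": [-0.04,0.325,0],"delta_rot": [0,0,0],"fingers": -1}
    - {"slide": [-0.04,0.325,0],"delta_rot": [0,0,0],"fingers": -1}
    - {"slide": [-0.04,0.325,0],"delta_rot": [0,0,0],"fingers": -1}
    - {"slide": [-0.04,0.325,0],"delta_rot": [0,0,0],"fingers": -1}
    - {"slide": [-0.04,0.325,0],"delta_rot": [0,0,0],"fingers": -1}
    - {"slide": [0,0,0.15],"delta_rot": [0,0,0],"fingers": -1}
    - {"slide": [0,0,0.1],"delta_rot": [0,0,0],"fingers": -1}
    - {"slide": [0,0,0],"delta_rot": [0,0,0],"fingers": -1}

```text
time_s: 6.42
tcp_pos: [0.4855, 0.0011, 0.0847]
eef_rot: [-180.0, -0.1, -179.9]
contact_force: [-0.2, 0.2, 0.2]
gripper_width: 0.0003
gripper_force: 0.0
```

Emit:
play_rows:
  rows:
    - {"slide": [0,0,0.05],"delta_rot": [0,0,0],"fingers": -1}
    - {"slide": [0,0,0.05],"delta_rot": [0,0,0],"fingers": -1}
    - {"slide": [0,0,0.05],"delta_rot": [0,0,0],"fingers": -1}
    - {"slide": [0,0,0],"delta_rot": [0,0,0],"fingers": -1}
    - {"slide": [0,0,0],"delta_rot": [0,0,0],"fingers": -1}

```text
time_s: 7.05
tcp_pos: [0.4869, 0.0011, 0.0635]
eef_rot: [180.0, 0.1, -179.9]
contact_force: [-1.5, 0.6, 5.4]
gripper_width: 0.0001
gripper_force: 3.4
```

```bash
python3 f.py
```

```text
Fz 6.70 sd 0.34 se 0.10 z 0.0636 t 7.65
```

Middle is 6.7 N against 3.8 N for the right, so the left is next.

Emit:
play_rows:
  rows:
    - {"slide": [0,0,-0.2],"delta_rot": [0,0,0],"fingers": -1}
    - {"slide": [0,0,-0.2],"delta_rot": [0,0,0],"fingers": -1}
    - {"slide": [0,0.38,0],"delta_rot": [0,0,0],"fingers": -1}
    - {"slide": [0,0.38,0],"delta_rot": [0,0,0],"fingers": -1}
    - {"slide": [0,0.38,0],"delta_rot": [0,0,0],"fingers": -1}
    - {"slide": [0.02,0.38,0],"delta_rot": [0,0,0],"fingers": -1}
    - {"slide": [0,0.38,0],"delta_rot": [0,0,0],"fingers": -1}
    - {"slide": [0,0,0],"delta_rot": [0,0,0],"fingers": -1}

```text
time_s: 8.65
tcp_pos: [0.4829, 0.2895, 0.1225]
eef_rot: [180.0, 0.0, -179.8]
contact_force: [-0.1, 0.1, -0.6]
gripper_width: 0.0005
gripper_force: 0.0
```

Emit:
play_rows:
  rows:
    - {"slide": [0,0,0.15],"delta_rot": [0,0,0],"fingers": -1}
    - {"slide": [0,0,0.1],"delta_rot": [0,0,0],"fingers": -1}
    - {"slide": [0,0,0.05],"delta_rot": [0,0,0],"fingers": -1}
    - {"slide": [0,0,0.05],"delta_rot": [0,0,0],"fingers": -1}
    - {"slide": [0,0,0.05],"delta_rot": [0,0,0],"fingers": -1}
    - {"slide": [0,0,0],"delta_rot": [0,0,0],"fingers": -1}
    - {"slide": [0,0,0],"delta_rot": [0,0,0],"fingers": -1}

```text
time_s: 9.52
tcp_pos: [0.4833, 0.2857, 0.0643]
eef_rot: [-180.0, 0.0, -179.9]
contact_force: [-3.6, -2.4, 10.6]
gripper_width: 0.0004
gripper_force: 5.7
```

```bash
python3 f.py
```

```text
Fz 11.36 sd 0.41 se 0.12 z 0.0644 t 10.12
```

The softest is the right stand (3.8 N, against 6.7 N middle and 11.4 N left). I'll move to its tag at (0.533, -0.243).

Emit:
play_rows:
  rows:
    - {"slide": [0,0,-0.3],"delta_rot": [0,0,0],"fingers": -1}
    - {"slide": [0,0,-0.3],"delta_rot": [0,0,0],"fingers": -1}
    - {"slide": [0,-0.38,0],"delta_rot": [0,0,0],"fingers": -1}
    - {"slide": [0,-0.38,0],"delta_rot": [0,0,0],"fingers": -1}
    - {"slide": [0,-0.38,0],"delta_rot": [0,0,0],"fingers": -1}
    - {"slide": [0,-0.38,0],"delta_rot": [0,0,0],"fingers": -1}
    - {"slide": [0,-0.38,0],"delta_rot": [0,0,0],"fingers": -1}
    - {"slide": [0,-0.38,0],"delta_rot": [0,0,0],"fingers": -1}

```text
time_s: 11.12
tcp_pos: [0.4834, -0.0577, 0.1536]
eef_rot: [180.0, 0.1, -179.9]
contact_force: [1.1, -0.1, 0.4]
gripper_width: 0.0004
gripper_force: 0.0
```

Emit:
play_rows:
  rows:
    - {"slide": [-0.1,-0.35,0],"delta_rot": [0,0,0],"fingers": -1}
    - {"slide": [-0.1,-0.35,0],"delta_rot": [0,0,0],"fingers": -1}
    - {"slide": [-0.1,-0.35,0],"delta_rot": [0,0,0],"fingers": -1}
    - {"slide": [-0.03,-0.2,0],"delta_rot": [0,0,0],"fingers": -1}
    - {"slide": [0,0,0],"delta_rot": [0,0,0],"fingers": -1}
    - {"slide": [0,0,0],"delta_rot": [0,0,0],"fingers": -1}

```text
time_s: 11.88
tcp_pos: [0.5327, -0.2432, 0.153]
eef_rot: [180.0, 0.0, -180.0]
contact_force: [-0.5, 1.1, -0.9]
gripper_width: 0.0005
gripper_force: 0.0
```

Emit:
play_rows:
  rows:
    - {"slide": [0,0,0.3],"delta_rot": [0,0,0],"fingers": -1}
    - {"slide": [0,0,0.15],"delta_rot": [0,0,0],"fingers": -1}
    - {"slide": [0,0,0.05],"delta_rot": [0,0,0],"fingers": -1}
    - {"slide": [0,0,0.05],"delta_rot": [0,0,0],"fingers": -1}
    - {"slide": [0,0,0.05],"delta_rot": [0,0,0],"fingers": -1}
    - {"slide": [0,0,0.025],"delta_rot": [0,0,0],"fingers": -1}
    - {"slide": [0,0,0],"delta_rot": [0,0,0],"fingers": -1}
    - {"slide": [0,0,0],"delta_rot": [0,0,0],"fingers": -1}

```text
time_s: 12.88
tcp_pos: [0.5336, -0.2433, 0.0603]
eef_rot: [-180.0, 0.1, -179.9]
contact_force: [-2.4, 3.8, 8.4]
gripper_width: 0.0006
gripper_force: 3.9
```

Emit:
play_rows:
  rows:
    - {"slide": [0,0,0],"delta_rot": [0,0,0],"fingers": -1}
    - {"slide": [0,0,0],"delta_rot": [0,0,0],"fingers": -1}
    - {"slide": [0,0,-0.3],"delta_rot": [0,0,0],"fingers": -1}
    - {"slide": [0,0,-0.4],"delta_rot": [0,0,0],"fingers": -1}
    - {"slide": [0,0,-0.4],"delta_rot": [0,0,0],"fingers": -1}
    - {"slide": [0,-0.4,0],"delta_rot": [0,0,0],"fingers": -1}
    - {"slide": [0,-0.4,0],"delta_rot": [0,0,0],"fingers": -1}
    - {"slide": [0,-0.4,0],"delta_rot": [0,0,0],"fingers": -1}

```text
time_s: 13.88
tcp_pos: [0.5336, -0.4253, 0.2249]
eef_rot: [-179.9, 0.1, -179.9]
contact_force: [1.2, -0.9, 0.4]
gripper_width: 0.0006
gripper_force: 0.0
```

Emit:
play_rows:
  rows:
    - {"slide": [0,-0.4,0],"delta_rot": [0,0,0],"fingers": -1}
    - {"slide": [0,0,0],"delta_rot": [0,0,0],"fingers": -1}
    - {"slide": [0,0,0],"delta_rot": [0,0,0],"fingers": -1}
    - {"slide": [0,0,0],"delta_rot": [0,0,0],"fingers": -1}

```text
time_s: 14.38
tcp_pos: [0.5335, -0.4825, 0.2247]
eef_rot: [-180.0, 0.0, -179.9]
contact_force: [0.4, -0.0, -0.6]
gripper_width: 0.0005
gripper_force: 0.0
```

```bash
python3 - <<'E'
from plant import r
import cv2,numpy as np
a=r.capture("top")["image"][160:290,160:450];b=r.capture("side")["image"][150:430,130:440]
a=cv2.resize(a,(540,242));b=cv2.resize(b,(388,350))
cv2.imwrite("pics/end.png",np.vstack([a,cv2.copyMakeBorder(b,0,0,0,540-388,0)]))
E
```

```text
(no output)
```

View pics/end.png

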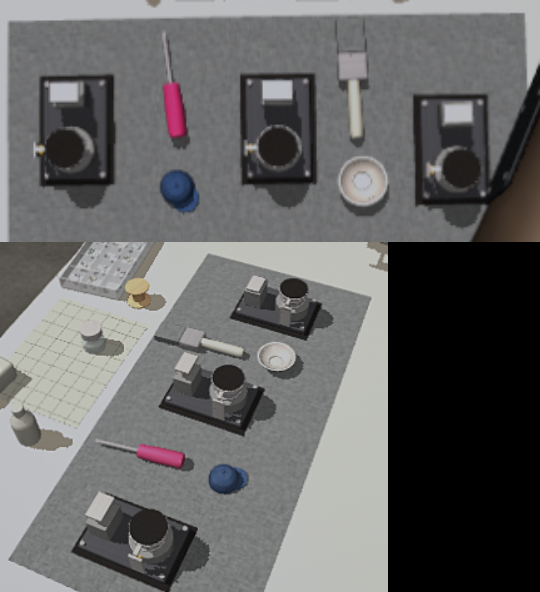

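The right tag (crop, about (256,285)) now sits on its block. The other two tags are still up, the bystanders haven't moved, and the arm is clear.

```bash
python3 -c "
from plant import r
print(r.close_job())"
```

```text
the job is handed in; nothing more can be done
None
```

I pressed all three pads about 1 cm, found the right stand's spring the softest (3.8 N, against 6.7 N middle and 11.4 N left), pushed only its tag fully down, moved clear and handed the job in; no verdict was returned.

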